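# Find the full flask by its weight, put it on the tray and stopper it

### The arm

A 7-joint arm with a two-finger parallel gripper is mounted at the origin on a cart in front of the work surface, level with it; the furniture and walls round the work are solid. World frame = base frame: x ahead of the robot, y to its left, z up, the work surface at z = 0. Lengths are in m, angles in degrees, forces in N, time in s.
With the tool pointing down it reaches from about 0.425 to 0.875 m from the base axis. Payload 4.7 kg.
Tool frame: the origin (TCP) lies at the centre of the arm's flange, where the gripper is bolted on; the fingertips stand 182 mm ahead of it and the grasp point (between the pads) lies 164 mm ahead of it; z points along the fingers, x is the direction in which the jaws open and shut, and the axes are right-handed (so a half turn about z gives the same grasp; the last joint's range is limited). The gripper opens to 87 mm and grips with 3 to 60 N. Pads are 19 mm wide; open, the fingers measure 117 mm over their backs; the gripper's body (75 mm by 190 mm) begins 51 mm behind the grasp point.
Start: joints at [72.771, 18.392, -4.016, 83.108, 1.295, 78.541, -3.26], TCP at [0.201, -0.618, 0.405] pointing down, gripper open.
Joint ranges: [-163.93, 163.93], [-17.29, 119.83], [-79.2, 71.16], [3.27, 140.29], [-89.18, 269.18], [5.43, 117.66], [-154.24, 154.24]. Speed limits (degrees/s): [147.25, 147.25, 180, 180, 180, 180, 180].

### API

Orientations are given as [roll, pitch, yaw] about the fixed x, y, z axes, in that order (R = Rz(yaw) Ry(pitch) Rx(roll)).
In Python, from cell import env gives the robot as it stands. The module is installed in compiled form; this text tells all that it offers.
- The arm moves only by the tool carry_out, never from a script. Its argument "increments" is a list of rows, each a list of 5 numbers: the shift along the world's x, y, z in m, then the turn about the world's z in degrees, then the gripper's target within -1 to 1 (shut at 1, half-way at 0, fully open at -1). In form: [[dx, dy, dz, spin, jaw], ...]. A call has 1 to 20 rows; each row is the pose to reach, as a shift and turn from the pose commanded when the call began; what a row does not reach only later rows make up. A row lasts 1/10 s, in which the tool goes at most 50 mm and 8.59 degrees, less where a joint would pass 70% of its speed; a pose out of reach is approached as far as the arm can. A call with a gripper value outside its range is refused whole. The fingers move at their own pace and stop on an object; "grip_force" is the grip in N (left out, the last holds). Time passes only in rows, so rows that repeat a pose let the fingers close. It gives the time, the measured TCP pose, the force and the opening at its end, in the units of the state.
- env.get_obs(): the state, without advancing time (a new reading comes with each control period).
- env.read_camera(name): name is "scene" or "top" or "wrist"; returns (picture, depth): 480x640x3 uint8, red, green, blue; 480x640 float32, m along the optical axis (not along the pixel's ray), 0 where there is no reading.
- env.get_calibration(name): a dict with "K" (3x3 intrinsics, pixels), "k1" (the pictures are not rectified: a ray, as slopes to the right and down, at radius r is drawn at 1 + k1 r^2 times it, then the intrinsics apply), "camera_from_world" (4x4, takes a point from world to camera coordinates); the wrist camera has in their place "T_tool_cam" (4x4, takes a point from camera to tool coordinates, whose origin is the TCP and whose axes are the tool frame's). Camera axes: x right, y down, z forward; pixel columns grow to the right and rows downward; lengths in m; the calibration is good to about 2 mm. A picture is of the moment at which its call begins: read the wrist's pose just before it. get_calibration takes no time and is no camera call.
- env.sign_off(): hands the job in, once; it reports no verdict.
The state is a dict: "time_s": time; "qpos": joint angles; "joint_velocities": joint speeds; "effort": joint torques, N m; "tool_pos": TCP position; "tool_rot": TCP orientation; "force": force on the tool from outside, world axes, zero at the start; "wrist_torque": the same for the moment, N m; "grip_width": finger opening in m.
Only numpy, scipy, OpenCV 4.12 (cv2) and the standard library are available. Lean on these libraries where they do the work, as an engineer would, in place of code of your own. Each camera call takes 0.05 s, during which the arm holds its last target.

### The job

One of the three identical open steel flasks has been filled and the other two are empty, which you can only tell by their weight. Find the full one, stand it upright on the low steel tray and set the stopper fully home in its neck; leave the two empty flasks standing where they stood and do not disturb the other things on the worktop.

Things in the scene. Friction and masses are not known exactly. Their poses are not given: they have to be found in the camera images.
- flask_a: one of three identical round steel flasks, 130 mm tall: body 62 mm diameter up to 65 mm, shoulder narrowing up to 85 mm, straight neck 48 mm outside diameter from 85 to 130 mm; origin at the centre of the underside, z up. Contents hidden: an empty one weighs about 0.28 kg, the full one 0.66 to 0.86 kg, any of the three may be the full one
- flask_b: one of three identical round steel flasks, 130 mm tall: body 62 mm diameter up to 65 mm, shoulder narrowing up to 85 mm, straight neck 48 mm outside diameter from 85 to 130 mm; origin at the centre of the underside, z up. Contents hidden: an empty one weighs about 0.28 kg, the full one 0.66 to 0.86 kg, any of the three may be the full one
- flask_c: one of three identical round steel flasks, 130 mm tall: body 62 mm diameter up to 65 mm, shoulder narrowing up to 85 mm, straight neck 48 mm outside diameter from 85 to 130 mm; origin at the centre of the underside, z up. Contents hidden: an empty one weighs about 0.28 kg, the full one 0.66 to 0.86 kg, any of the three may be the full one
- flask_a_mouth (a point): centre of the mouth of flask_a, level with the rim, 130 mm above its underside; the bore is straight, 40 mm diameter, 46 mm deep, wall 4 mm
- flask_b_mouth (a point): centre of the mouth of flask_b, level with the rim, 130 mm above its underside; the bore is straight, 40 mm diameter, 46 mm deep, wall 4 mm
- flask_c_mouth (a point): centre of the mouth of flask_c, level with the rim, 130 mm above its underside; the bore is straight, 40 mm diameter, 46 mm deep, wall 4 mm
- stopper: black tapered stopper, 77 mm tall, 80 g, standing on its narrow end at the start: plug 29 mm diameter at the bottom widening to 37 mm at 34 mm height, then a flange 46 mm diameter and 5 mm thick that comes to rest on the flask's rim, then a round grip knob 28 mm diameter from 39 to 77 mm; origin at the centre of the narrow end, z up along its axis
- stopper_seat (a point): on the stopper's axis at the underside of its flange, 34 mm above its origin; meets the centre of the flask's mouth when fully home
- tray: fixed square steel tray, 180 x 180 mm outside, rim 17 mm high and 4 to 6 mm thick, floor 4 mm above the worktop; origin at the centre of its underside, x and y along its sides
- ramekin_1: bystander: small white cup, 67 mm diameter, 42 mm tall; origin at its underside
- ramekin_2: bystander: small white cup, 67 mm diameter, 42 mm tall; origin at its underside
- sauce_bottle: bystander: squeeze bottle, 62 mm diameter, 165 mm tall; origin at its underside
- deli_cup: bystander: lidded plastic cup, 72 mm diameter, 70 mm tall; origin at its underside
- shaker: bystander: shaker with grey cap, 44 mm diameter, 90 mm tall; origin at its underside
Things that resemble listed ones, but are neither listed nor needed, are in the scene too. What is shaped like the flask_c but green is not meant.

How it is judged (in metres and radians):
At the end, for the whole second after the job is handed in: The full flask stands upright (0.06 rad) on the tray floor, bearing on it with over 5.2 N (more than an empty one can); the stopper is upright in its neck, flange within 5 mm of the mouth's centre; both empty flasks stand upright within 40 mm of their start; all at rest (((contact force between flask_a and tray above 5.2 N and horizontal distance between flask_a and tray below 0.08 m and z of flask_a in the frame of tray between 0.002 and 0.008 m and angle between each of flask_a, flask_b, flask_c's own z axis and vertical below 0.06 rad and linear speed of each of flask_a, stopper, flask_b, flask_c below 0.02 m/s and distance between stopper_seat and flask_a_mouth below 0.005 m and angle between stopper's own z axis and vertical below 0.1 rad and distance of each of flask_b, flask_c from where it was at the start of the episode below 0.04 m) or (contact force between flask_b and tray above 5.2 N and horizontal distance between flask_b and tray below 0.08 m and z of flask_b in the frame of tray between 0.002 and 0.008 m and angle between each of flask_b, flask_a, flask_c's own z axis and vertical below 0.06 rad and linear speed of each of flask_b, stopper, flask_a, flask_c below 0.02 m/s and distance between stopper_seat and flask_b_mouth below 0.005 m and angle between stopper's own z axis and vertical below 0.1 rad and distance of each of flask_a, flask_c from where it was at the start of the episode below 0.04 m) or (contact force between flask_c and tray above 5.2 N and horizontal distance between flask_c and tray below 0.08 m and z of flask_c in the frame of tray between 0.002 and 0.008 m and angle between each of flask_c, flask_a, flask_b's own z axis and vertical below 0.06 rad and linear speed of each of flask_c, stopper, flask_a, flask_b below 0.02 m/s and distance between stopper_seat and flask_c_mouth below 0.005 m and angle between stopper's own z axis and vertical below 0.1 rad and distance of each of flask_a, flask_b from where it was at the start of the episode below 0.04 m))); the robot touches nothing.
It fails at once if a bystander is moved more than 40 mm (distance of any of ramekin_1, ramekin_2, sauce_bottle, deli_cup, shaker from where it was at the start of the episode above 0.04 m).
It also fails if it takes over 72 s, if anything falls off the work surface, if the arm or the gripper's body presses on something with over 40 N, if the wrist force passes 120 N, or if a joint passes its speed limit or range.

## Working session

There is one attempt and no reset: what is moved stays moved. The work goes in short steps, Python scripts to look and compute and a tool call to move; the robot and the scene stay as the last step left them, time stands still between calls to the robot, and variables do not carry over. Pictures are saved under pics/ and viewed, and the job is handed in when it is done.

Besides the shell and the picture viewer there is one more tool, called after "Call:" as name(argument=value, ...), one argument or row to a line, values as JSON. carry_out: Moves the arm, as the interface text tells. Its arguments: {"type":"object","properties":{"increments":{"type":"array"},"grip_force":{"type":"number"}},"required":["increments"]}

```bash
mkdir -p pics
cat > h.py <<'E'
import numpy as np, cv2
from cell import env
def save(n,p): cv2.imwrite(f'pics/{n}.png',p[:,:,::-1])
def world(cal,d,T=None):
    K=np.array(cal['K']);k1=cal['k1'] if 'k1' in cal else 0
    h,w=d.shape
    u,v=np.meshgrid(np.arange(w),np.arange(h))
    pts=np.stack([u,v],-1).reshape(-1,1,2).astype(np.float64)
    n=cv2.undistortPoints(pts,K,np.array([k1,0,0,0,0.]),None,None,None).reshape(h,w,2) if False else cv2.undistortPoints(pts,K,np.array([k1,0,0,0,0.])).reshape(h,w,2)
    c=np.concatenate([n*d[...,None],d[...,None]],-1)
    if T is None: T=np.linalg.inv(np.array(cal['camera_from_world']))
    W=c@T[:3,:3].T+T[:3,3]
    W[d==0]=np.nan
    return W
E
python3 - <<'E'
from h import *
o=env.get_obs();print(o)
for n in ['scene','top']:
    p,d=env.read_camera(n);save(n+'0',p);np.save(n+'0.npy',d);print(n,env.get_calibration(n))
print(env.get_calibration('wrist'))
E
```

```text
{'time_s': 0.0, 'qpos': array([72.77038106, 18.43949335, -4.0176092 , 83.17614661,  1.29596271,
       78.53854242, -3.25972   ]), 'joint_velocities': array([ 0.04638227,  0.02239345,  0.01905035,  0.0532021 , -0.08607588,
       -0.014396  ,  0.0414837 ]), 'effort': array([ 3.37410893e-04, -4.91288531e+01, -4.03884351e-01, -3.12524879e+01,
       -6.39935397e-02,  4.38676192e-02,  1.80741063e-04]), 'tool_pos': array([ 0.2011879 , -0.61786528,  0.40364563]), 'tool_rot': array([ 1.79994021e+02,  1.08877493e-01, -7.19581657e+01]), 'force': array([ 0.37474381,  0.10402725, -0.27600302]), 'wrist_torque': array([-0.02661108, -0.04295885, -0.00086254]), 'grip_width': 0.08681091038758575}
scene {'K': array([[448.31479513,   0.        , 315.78417775],
       [  0.        , 448.31479513, 240.19473649],
       [  0.        ,   0.        ,   1.        ]]), 'k1': -0.02352585701085095, 'camera_from_world': array([[-0.57391919, -0.81888782,  0.00628511,  0.38774598],
       [-0.48783217,  0.33571349, -0.80580161,  0.31198244],
       [ 0.65775113, -0.46553108, -0.59215223,  0.9011266 ],
       [ 0
[... 358 characters left out ...]
37, -0.0776094 ,  0.56481566],
       [ 0.07791466,  0.0152252 , -0.99684377,  1.69493708],
       [ 0.        ,  0.        ,  0.        ,  1.        ]])}
{'K': array([[371.12936437,   0.        , 317.86933573],
       [  0.        , 371.12936437, 241.83808115],
       [  0.        ,   0.        ,   1.        ]]), 'k1': -0.021794340333008314, 'T_tool_cam': array([[ 9.99998757e-01, -8.89954912e-04, -1.30166805e-03,
        -9.69758097e-04],
       [ 1.19135010e-03,  9.67213948e-01,  2.53960152e-01,
        -7.18684068e-02],
       [ 1.03297841e-03, -2.53961387e-01,  9.67213806e-01,
         1.80815655e-02],
       [ 0.00000000e+00,  0.00000000e+00,  0.00000000e+00,
         1.00000000e+00]])}
```

View pics/scene0.png

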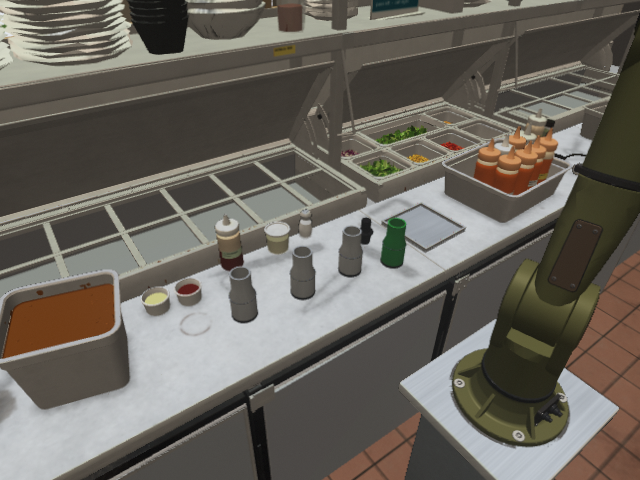

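View pics/top0.png

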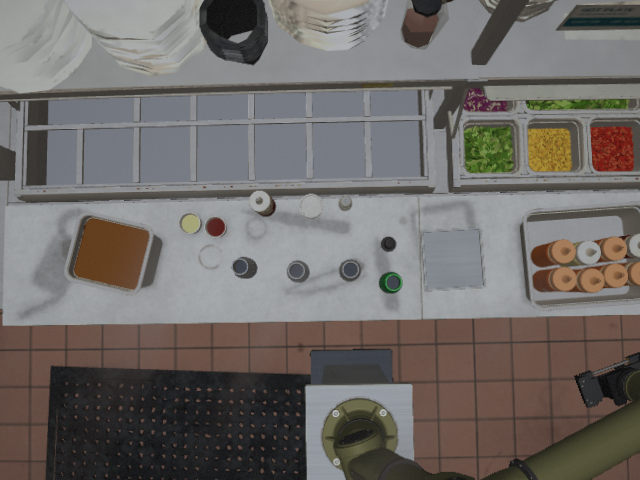

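The scene shows three grey flasks (top image ≈(243,267), (297,271), (349,270)), a green decoy at (390,283), the stopper at (388,243) and the tray at (453,260). Next I'll measure their positions.

Run:
```python
from h import *
W=world(env.get_calibration('top'),np.load('top0.npy')); S=world(env.get_calibration('scene'),np.load('scene0.npy'))
def top(n,W,u,v,r,zmin,zmax):
    q=W[v-r:v+r,u-r:u+r].reshape(-1,3); q=q[(q[:,2]>zmin)&(q[:,2]<zmax)]
    if len(q)<5: print(n,'few',len(q));return
    c,rr=cv2.minEnclosingCircle(q[:,:2].astype(np.float32)); print(n,np.round(c,4),round(rr,4),'z',np.round(np.median(q[:,2]),4),np.round(q[:,2].max(),4),len(q))
for n,u,v in [('f1',243,267),('f2',297,271),('f3',349,270),('green',390,283)]: top(n,W,u,v,22,.115,.145)
top('stop',W,388,243,14,.06,.09)
top('stopflange',W,388,243,14,.03,.09)
for n,u,v in [('bottle',262,203),('deli',311,206),('shaker',345,202),('r1',190,223),('r2',216,227)]: top(n,W,u,v,20,.03,.2)
for u,v in [(430,235),(478,235),(430,285),(478,285),(453,260),(424,260),(483,260),(453,231),(453,290),(453,310),(453,205),(350,186),(350,100),(350,80),(350,20)]: print(u,v,np.round(W[v,u],3))
for n,u,v in [('f1',241,275),('f2',302,254),('f3',349,234)]: top('S'+n,S,u,v,18,.12,.14)
q=W[215:310,410:500].reshape(-1,3);m=(q[:,2]>.011)&(q[:,2]<.022);q=q[m];print(cv2.minAreaRect(q[:,:2].astype(np.float32)))
```

```text
f1 [0.5033 0.3286] 0.0243 z 0.1293 0.1388 89
f2 [0.4892 0.1701] 0.0239 z 0.129 0.1365 76
f3 [0.4894 0.0184] 0.024 z 0.1298 0.1389 74
green [ 0.4516 -0.1005] 0.0242 z 0.1291 0.1403 83
stop [ 0.5654 -0.0977] 0.0141 z 0.0767 0.09 80
stopflange [ 0.5653 -0.098 ] 0.0231 z 0.0446 0.09 190
bottle [0.7229 0.2767] 0.0672 z 0.0743 0.1705 856
deli [0.7104 0.1289] 0.0653 z 0.0646 0.0782 713
shaker [0.7302 0.0284] 0.0612 z 0.0509 0.0972 541
r1 [0.6277 0.4793] 0.0535 z 0.038 0.0514 200
r2 [0.6373 0.4303] 0.051 z 0.0368 0.0519 187
430 235 [ 0.593 -0.228  0.002]
478 235 [ 0.59  -0.373  0.003]
430 285 [ 0.442 -0.223  0.003]
478 285 [ 0.439 -0.368  0.   ]
453 260 [ 0.516 -0.293  0.009]
424 260 [ 0.517 -0.205  0.015]
483 260 [ 0.513 -0.38   0.021]
453 231 [ 0.603 -0.297  0.006]
453 290 [ 0.426 -0.293 -0.006]
453 310 [ 0.366 -0.291 -0.003]
453 205 [ 0.683 -0.301  0.001]
350 186 [0.738 0.012 0.056]
350 100 [ 1.049e+00  1.000e-03 -9.500e-02]
350 80 [0.896 0.02  0.498]
350 20 [0.944 0.024 0.684]
Sf1 [0.5011 0.3339] 0.0254 z 0.1279 0.134 203
Sf2 [0.4877 0.1719] 0.0263 z 0.1274 0.1328 179
Sf3 [0.4875 0.0213] 0.0252 z 0.1266 0.1339 157
((0.5204377174377441, -0.3030339777469635), (0.2564717233181, 0.255660742521286), 87.48692321777344)
```

Call:
carry_out(
  increments=[
    [0.024,0.03,0.01,4,-1],
    [0.048,0.062,0.02,8,-1],
    [0.072,0.093,0.03,12,-1],
    [0.096,0.125,0.03,16,-1],
    [0.12,0.157,0.03,20,-1],
    [0.144,0.188,0.03,24,-1],
    [0.168,0.22,0.03,28,-1],
    [0.19,0.25,0.03,32,-1],
    [0.212,0.28,0.03,36,-1],
    [0.235,0.31,0.03,40,-1],
    [0.26,0.34,0.03,44,-1],
    [0.265,0.375,0.03,48,-1],
    [0.27,0.41,0.03,52,-1],
    [0.274,0.445,0.03,56,-1],
    [0.278,0.48,0.02,60,-1],
    [0.281,0.515,0.01,64,-1],
    [0.284,0.55,0,68,-1],
    [0.286,0.585,0,72,-1],
    [0.288,0.615,0,72,-1],
    [0.288,0.637,0,72,-1],
  ],
  grip_force=30,
)

```text
time_s: 2.1
tool_pos: [0.4882, 0.0215, 0.4044]
tool_rot: [180.0, 0.1, 0.2]
force: [-0.4, -0.1, 0.6]
grip_width: 0.0872
```

```bash
cat >> h.py <<'E'
from scipy.spatial.transform import Rotation as R
def wrist(n):
    o=env.get_obs(); p,d=env.read_camera('wrist'); save(n,p)
    T=np.eye(4);T[:3,:3]=R.from_euler('xyz',o['tool_rot'],degrees=True).as_matrix();T[:3,3]=o['tool_pos']
    cal=env.get_calibration('wrist'); W=world(cal,d,T@np.array(cal['T_tool_cam'])); return o,p,d,W
def circ(W,lo,hi,cx,cy,r=.05):
    q=W.reshape(-1,3); q=q[np.isfinite(q[:,0])]; q=q[(q[:,2]>lo)&(q[:,2]<hi)&(np.hypot(q[:,0]-cx,q[:,1]-cy)<r)]
    if len(q)<5: return 'few'
    c,rr=cv2.minEnclosingCircle(q[:,:2].astype(np.float32)); return np.round(c,4),round(rr,4),np.round(np.median(q[:,2]),4),len(q)
E
python3 - <<'E'
from h import *
o,p,d,W=wrist('w1'); print({k:np.round(o[k],4) for k in ['time_s','qpos','tool_pos','tool_rot','force']})
print(circ(W,.12,.14,.489,.02))
E
```

```text
{'time_s': np.float64(2.1), 'qpos': array([ 35.5453,   0.1924, -40.8361, 104.1084,   0.1485,  75.7986,
        -5.116 ]), 'tool_pos': array([0.4882, 0.0215, 0.4044]), 'tool_rot': array([1.799772e+02, 5.060000e-02, 2.112000e-01]), 'force': array([-0.4007, -0.0886,  0.605 ])}
(array([0.4907, 0.0224]), 0.0241, np.float64(0.1312), 1451)
```

View pics/w1.png

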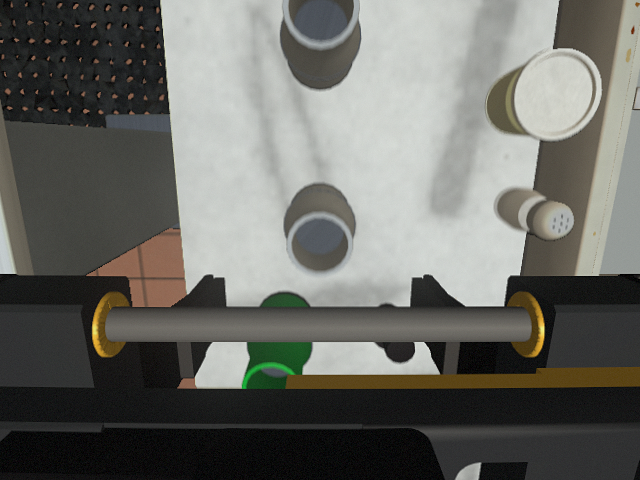

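Call:
carry_out(
  increments=[
    [0.001,0,-0.03,0,-1],
    [0.001,0,-0.06,0,-1],
    [0.001,0,-0.09,0,-1],
    [0.001,0,-0.11,0,-1],
    [0.001,0,-0.13,0,-1],
    [0.001,0,-0.13,0,-1],
    [0.001,0,-0.13,0,1],
    [0.001,0,-0.13,0,1],
    [0.001,0,-0.13,0,1],
    [0.001,0,-0.13,0,1],
    [0.001,0,-0.13,0,1],
    [0.001,0,-0.13,0,1],
  ],
  grip_force=30,
)

```text
time_s: 3.35
tool_pos: [0.49, 0.019, 0.275]
tool_rot: [180.0, 0.1, 0.0]
force: [-3.2, 0.7, 5.0]
grip_width: 0.0479
```

Call:
carry_out(
  increments=[
    [0,0,0.005,0,1],
    [0,0,0.01,0,1],
    [0,0,0.02,0,1],
    [0,0,0.025,0,1],
    [0,0,0.025,0,1],
    [0,0,0.025,0,1],
    [0,0,0.025,0,1],
    [0,0,0.025,0,1],
  ],
)

```text
time_s: 4.15
tool_pos: [0.49, 0.0189, 0.2994]
tool_rot: [-180.0, 0.0, 0.0]
force: [0.3, -0.1, -8.9]
grip_width: 0.048
```

Call:
carry_out(
  increments=[
    [0,0,0,0,1],
    [0,0,0,0,1],
    [0,0,0,0,1],
    [0,0,0,0,1],
  ],
)

```text
time_s: 4.55
tool_pos: [0.4903, 0.0189, 0.2998]
tool_rot: [-180.0, -0.0, 0.0]
force: [-0.5, 0.2, -6.6]
grip_width: 0.0475
```

Run:
```python
from h import *
for i in range(3):
    o,p,d,W=wrist(f'w2_{i}'); print({k:np.round(o[k],3) for k in ['time_s','tool_pos','force','wrist_torque']})
```

```text
{'time_s': np.float64(4.55), 'tool_pos': array([0.49 , 0.019, 0.3  ]), 'force': array([-0.497,  0.203, -6.644]), 'wrist_torque': array([-0.009, -0.122, -0.018])}
{'time_s': np.float64(4.6), 'tool_pos': array([0.49 , 0.019, 0.3  ]), 'force': array([ 0.55 ,  0.362, -8.152]), 'wrist_torque': array([-0.046, -0.109, -0.048])}
{'time_s': np.float64(4.65), 'tool_pos': array([0.49 , 0.019, 0.3  ]), 'force': array([ 0.865,  0.277, -9.269]), 'wrist_torque': array([-0.026, -0.134,  0.032])}
```

View pics/w2_2.png

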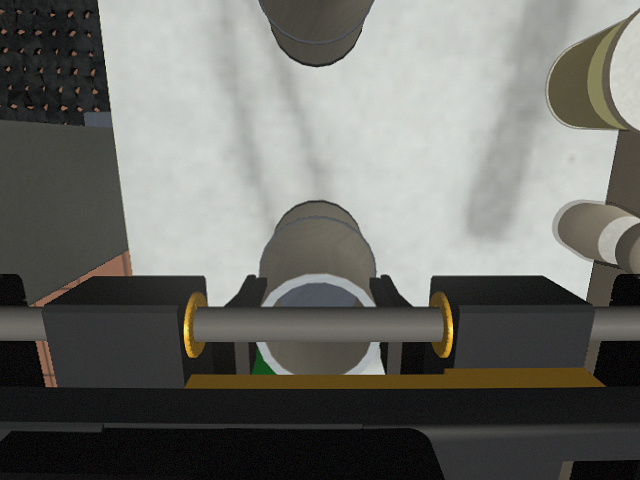

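Call:
carry_out(
  increments=[
    [0,0,0.02,0,1],
    [0,0,0.05,0,1],
    [0,0,0.085,0,1],
    [0,0,0.12,0,1],
    [0,0,0.14,0,1],
    [0,0,0.15,0,1],
    [0.002,-0.015,0.15,-3,1],
    [0.004,-0.04,0.15,-7,1],
    [0.006,-0.07,0.15,-12,1],
    [0.008,-0.1,0.15,-17,1],
    [0.01,-0.13,0.15,-22,1],
    [0.012,-0.16,0.15,-27,1],
    [0.014,-0.19,0.15,-32,1],
    [0.017,-0.22,0.15,-37,1],
    [0.02,-0.25,0.15,-40,1],
    [0.023,-0.28,0.15,-40,1],
    [0.025,-0.3,0.15,-40,1],
    [0.025,-0.314,0.15,-40,1],
    [0.025,-0.314,0.15,-40,1],
    [0.025,-0.314,0.15,-40,1],
  ],
)

```text
time_s: 6.7
tool_pos: [0.5153, -0.2941, 0.4492]
tool_rot: [-179.9, 0.1, -39.9]
force: [-0.1, 1.1, -8.5]
grip_width: 0.0472
```

Run:
```python
from h import *
o,p,d,W=wrist('w3'); print({k:np.round(o[k],3) for k in ['time_s','qpos','tool_pos','tool_rot','force','grip_width']})
p,d=env.read_camera('scene');save('s3',p)
```

```text
{'time_s': np.float64(6.7), 'qpos': array([ 49.464,  12.187, -26.146,  86.91 ,   5.291,  82.24 , -16.83 ]), 'tool_pos': array([ 0.515, -0.294,  0.449]), 'tool_rot': array([-1.79933e+02,  1.12000e-01, -3.99370e+01]), 'force': array([-0.079,  1.066, -8.531]), 'grip_width': np.float64(0.047)}
```

View pics/s3.png

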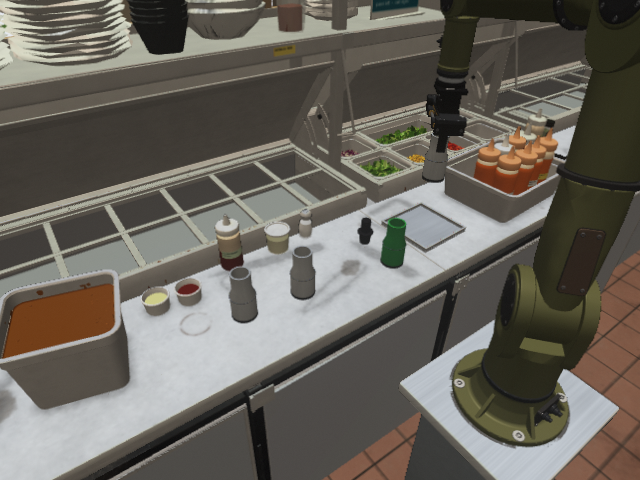

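View pics/w3.png

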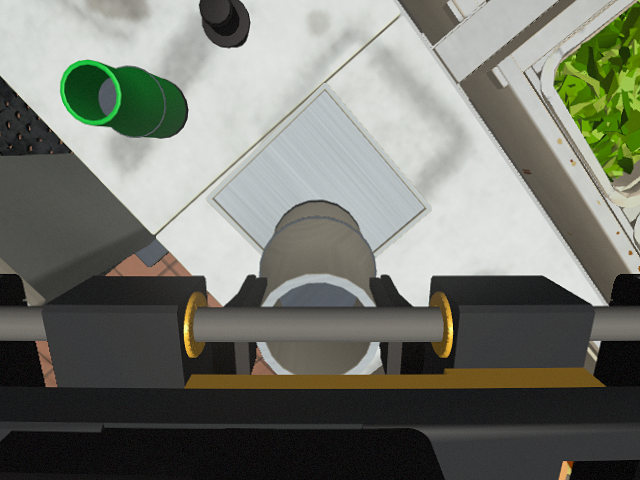

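The flask is held upright over the tray (w3: tray corners at (325,88), (213,203), (428,208)). Lowering it now.

Call:
carry_out(
  increments=[
    [0,0,-0.03,0,1],
    [0,0,-0.06,0,1],
    [0,0,-0.09,0,1],
    [0,0,-0.12,0,1],
    [0,0,-0.14,0,1],
    [0,0,-0.15,0,1],
    [0,0,-0.158,0,1],
    [0,0,-0.162,0,1],
    [0,0,-0.165,0,1],
    [0,0,-0.167,0,1],
    [0,0,-0.168,0,1],
    [0,0,-0.168,0,1],
    [0,0,-0.168,0,1],
  ],
)

```text
time_s: 8.1
tool_pos: [0.5153, -0.2952, 0.2821]
tool_rot: [-180.0, -0.0, -40.0]
force: [0.7, 0.0, -8.1]
grip_width: 0.0477
```

Call:
carry_out(
  increments=[
    [0,0,-0.001,0,1],
    [0,0,-0.002,0,1],
    [0,0,-0.003,0,1],
    [0,0,-0.003,0,1],
    [0,0,-0.003,0,1],
  ],
)

```text
time_s: 8.6
tool_pos: [0.5153, -0.295, 0.2791]
tool_rot: [180.0, -0.0, -40.0]
force: [-1.2, 1.2, -4.6]
grip_width: 0.0478
```

Contact is starting. Down another 1 mm, then release and rise.

Call:
carry_out(
  increments=[
    [0,0,-0.001,0,1],
    [0,0,-0.001,0,1],
    [0,0,-0.001,0,1],
  ],
)

```text
time_s: 8.9
tool_pos: [0.5154, -0.295, 0.279]
tool_rot: [180.0, -0.0, -40.0]
force: [-2.8, 3.3, 5.4]
grip_width: 0.048
```

Call:
carry_out(
  increments=[
    [0,0,0,0,-1],
    [0,0,0,0,-1],
    [0,0,0,0,-1],
    [0,0,0,0,-1],
    [0,0,0,0,-1],
    [0,0,0.02,0,-1],
    [0,0,0.05,0,-1],
    [0,0,0.09,0,-1],
    [0,0,0.13,0,-1],
    [0,0,0.13,0,-1],
    [0,0,0.13,0,-1],
  ],
)

```text
time_s: 10.0
tool_pos: [0.5155, -0.2951, 0.4088]
tool_rot: [-180.0, -0.2, -40.0]
force: [-0.7, 0.4, -0.8]
grip_width: 0.0871
```

Run:
```python
from h import *
o,p,d,W=wrist('w4'); print({k:np.round(o[k],3) for k in ['time_s','qpos','tool_pos','tool_rot','force','grip_width']})
print(circ(W,.124,.144,.515,-.295)); print(circ(W,.066,.086,.565,-.1))
```

```text
{'time_s': np.float64(10.0), 'qpos': array([ 49.498,  13.122, -26.089,  90.469,   5.902,  77.619, -17.215]), 'tool_pos': array([ 0.516, -0.295,  0.409]), 'tool_rot': array([-1.79991e+02, -1.53000e-01, -3.99630e+01]), 'force': array([-0.74 ,  0.412, -0.81 ]), 'grip_width': np.float64(0.087)}
(array([ 0.5178, -0.2909]), 0.0241, np.float64(0.1353), 1426)
(array([ 0.5634, -0.1   ]), 0.0121, np.float64(0.0763), 293)
```

View pics/w4.png

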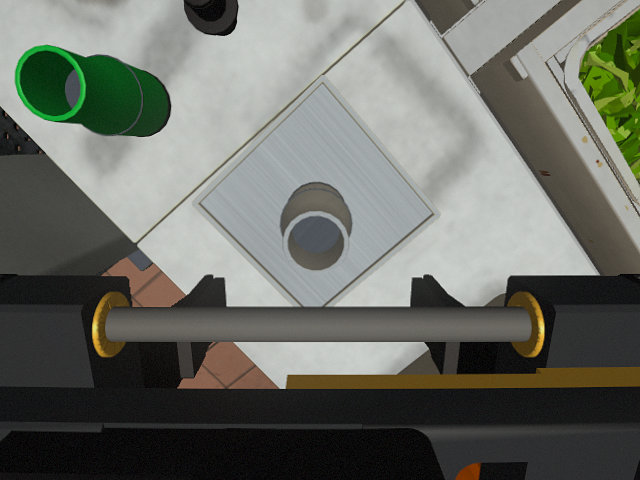

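Call:
carry_out(
  increments=[
    [0.008,0.03,0,-4,-1],
    [0.016,0.065,0,-8,-1],
    [0.024,0.1,0,-12,-1],
    [0.033,0.135,0,-16,-1],
    [0.041,0.165,-0.02,-20,-1],
    [0.048,0.195,-0.04,-20,-1],
    [0.048,0.195,-0.05,-20,-1],
    [0.048,0.195,-0.05,-20,-1],
    [0.048,0.195,-0.05,-20,-1],
  ],
)

```text
time_s: 10.95
tool_pos: [0.5629, -0.1015, 0.3569]
tool_rot: [179.9, 0.0, -60.1]
force: [0.6, -0.3, 0.4]
grip_width: 0.0874
```

Run:
```python
from h import *
o,p,d,W=wrist('w5'); print({k:np.round(o[k],4) for k in ['time_s','qpos','tool_pos','tool_rot','force','grip_width']})
print(circ(W,.066,.086,.565,-.1)); print(circ(W,.033,.086,.565,-.1))
```

```text
{'time_s': np.float64(10.95), 'qpos': array([ 34.9295,  12.9596, -31.2819,  97.2584,   7.0677,  71.8473,
       -57.9808]), 'tool_pos': array([ 0.5629, -0.1015,  0.3569]), 'tool_rot': array([ 1.799008e+02,  3.490000e-02, -6.005650e+01]), 'force': array([ 0.587 , -0.303 ,  0.4306]), 'grip_width': np.float64(0.0874)}
(array([ 0.5677, -0.0933]), 0.0145, np.float64(0.0787), 1207)
(array([ 0.5676, -0.0936]), 0.023, np.float64(0.0663), 2411)
```

View pics/w5.png

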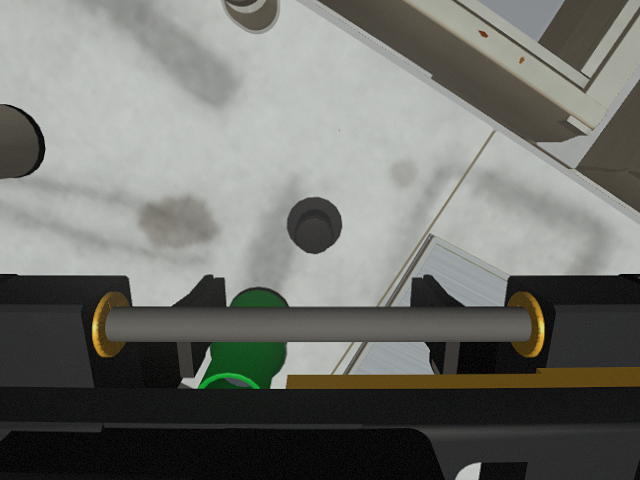

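Call:
carry_out(
  increments=[
    [0.002,0.0045,-0.03,0,-1],
    [0.002,0.0045,-0.06,0,-1],
    [0.002,0.0045,-0.09,0,-1],
    [0.002,0.0045,-0.11,0,-1],
    [0.002,0.0045,-0.12,0,-1],
    [0.002,0.0045,-0.13,0,-1],
    [0.002,0.0045,-0.13,0,-1],
  ],
  grip_force=25,
)

```text
time_s: 11.7
tool_pos: [0.5651, -0.0962, 0.2274]
tool_rot: [180.0, 0.0, -60.0]
force: [-0.0, 0.3, 0.6]
grip_width: 0.087
```

Call:
carry_out(
  increments=[
    [0,0,0,0,1],
    [0,0,0,0,1],
    [0,0,0,0,1],
    [0,0,0,0,1],
    [0,0,0,0,1],
    [0,0,0,0,1],
    [0,0,0,0,1],
  ],
)

```text
time_s: 12.4
tool_pos: [0.5653, -0.0956, 0.2278]
tool_rot: [-180.0, -0.0, -60.0]
force: [0.7, 0.2, 0.5]
grip_width: 0.0388
```

Call:
carry_out(
  increments=[
    [0,0,0,0,1],
    [0,0,0,0,1],
    [0,0,0,0,1],
    [0,0,0,0,1],
  ],
)

```text
time_s: 12.8
tool_pos: [0.5652, -0.0956, 0.2278]
tool_rot: [180.0, -0.0, -60.0]
force: [0.4, 0.7, 0.5]
grip_width: 0.0273
```

Call:
carry_out(
  increments=[
    [0,0,0.02,0,1],
    [0,0,0.05,0,1],
    [0,0,0.09,0,1],
    [0,0,0.13,0,1],
    [0,0,0.16,0,1],
    [0,0,0.17,0,1],
    [-0.006,-0.025,0.17,4,1],
    [-0.014,-0.06,0.17,8,1],
    [-0.023,-0.095,0.17,12,1],
    [-0.031,-0.13,0.17,16,1],
    [-0.04,-0.16,0.17,20,1],
    [-0.047,-0.185,0.17,20,1],
    [-0.0495,-0.199,0.17,20,1],
    [-0.0495,-0.199,0.17,20,1],
    [-0.0495,-0.199,0.17,20,1],
    [-0.0495,-0.199,0.17,20,1],
  ],
)

```text
time_s: 14.4
tool_pos: [0.5166, -0.2924, 0.3976]
tool_rot: [-179.9, 0.0, -39.8]
force: [-0.2, -0.1, -1.4]
grip_width: 0.0271
```

Run:
```python
from h import *
o,p,d,W=wrist('w6'); print({k:np.round(o[k],4) for k in ['time_s','tool_pos','tool_rot','force','grip_width']})
p,d=env.read_camera('scene');save('s6',cv2.resize(p[100:280,340:580],(800,600)))
```

```text
{'time_s': np.float64(14.4), 'tool_pos': array([ 0.5166, -0.2924,  0.3976]), 'tool_rot': array([-1.799453e+02,  3.020000e-02, -3.978260e+01]), 'force': array([-0.157 , -0.0909, -1.4241]), 'grip_width': np.float64(0.0271)}
```

View pics/w6.png

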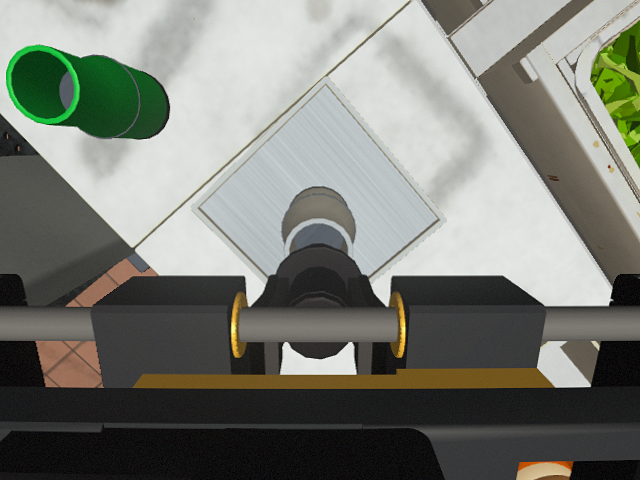

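View pics/s6.png

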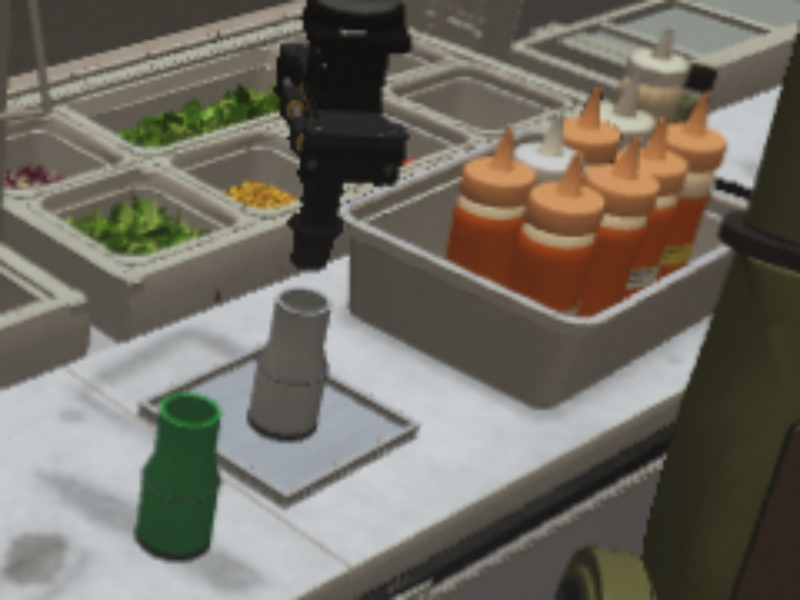

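Call:
carry_out(
  increments=[
    [0,0,0,0,1],
    [0,0,-0.015,0,1],
    [0,0,-0.03,0,1],
    [0,0,-0.04,0,1],
    [0,0,-0.048,0,1],
    [0,0,-0.054,0,1],
    [0,0,-0.06,0,1],
    [0,0,-0.06,0,1],
    [0,0,-0.06,0,1],
  ],
)

```text
time_s: 15.4
tool_pos: [0.5158, -0.2946, 0.338]
tool_rot: [-180.0, -0.0, -40.0]
force: [0.7, 0.9, 0.0]
grip_width: 0.0276
```

Call:
carry_out(
  increments=[
    [0,0,-0.003,0,1],
    [0,0,-0.006,0,1],
    [0,0,-0.008,0,1],
    [0,0,-0.009,0,1],
    [0,0,-0.01,0,1],
    [0,0,-0.01,0,1],
  ],
)

```text
time_s: 16.0
tool_pos: [0.5158, -0.2946, 0.3278]
tool_rot: [180.0, -0.0, -40.0]
force: [-1.0, -0.4, -1.0]
grip_width: 0.0275
```

Run:
```python
from h import *
o,p,d,W=wrist('w7'); print({k:np.round(o[k],4) for k in ['time_s','tool_pos','tool_rot','force','wrist_torque','grip_width']})
p,d=env.read_camera('scene');save('s7',cv2.resize(p[140:260,380:540],(800,600)))
```

```text
{'time_s': np.float64(16.0), 'tool_pos': array([ 0.5158, -0.2946,  0.3278]), 'tool_rot': array([ 1.799998e+02, -1.160000e-02, -3.996500e+01]), 'force': array([-1.0279, -0.361 , -1.0121]), 'wrist_torque': array([-0.0373, -0.0327, -0.0057]), 'grip_width': np.float64(0.0275)}
```

View pics/s7.png

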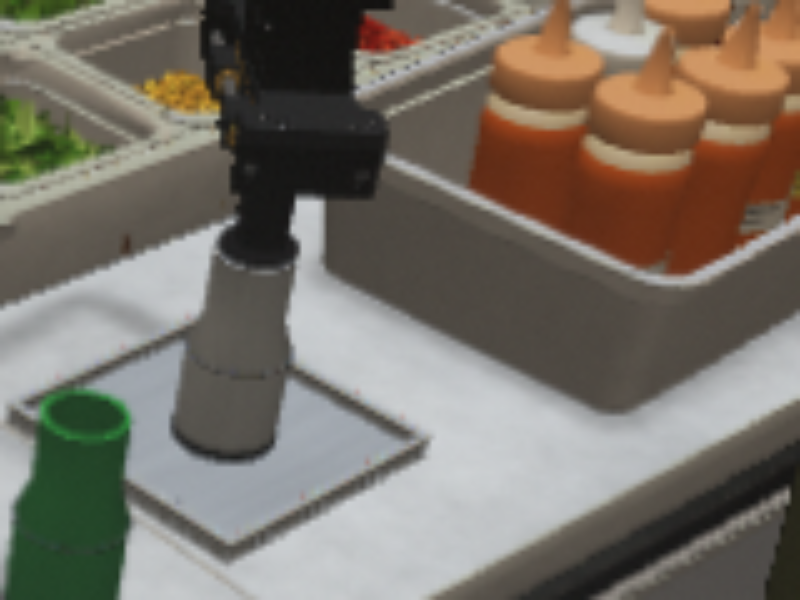

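The stopper looks nearly home and is still hanging free. I'll push down until I feel contact.

Call:
carry_out(
  increments=[
    [0,0,-0.0005,0,1],
    [0,0,-0.001,0,1],
    [0,0,-0.0015,0,1],
    [0,0,-0.0015,0,1],
    [0,0,-0.0015,0,1],
  ],
)

```text
time_s: 16.6
tool_pos: [0.5158, -0.2945, 0.3277]
tool_rot: [180.0, -0.1, -40.0]
force: [-1.7, 0.8, 6.4]
grip_width: 0.0272
```

Call:
carry_out(
  increments=[
    [0,0,0.001,0,1],
    [0,0,0.001,0,-1],
    [0,0,0.001,0,-1],
    [0,0,0.001,0,-1],
    [0,0,0.001,0,-1],
    [0,0,0.001,0,-1],
    [0,0,0.02,0,-1],
    [0,0,0.05,0,-1],
    [0,0,0.09,0,-1],
    [0,0,0.12,0,-1],
    [0,0,0.12,0,-1],
  ],
)

```text
time_s: 17.7
tool_pos: [0.5168, -0.2946, 0.4517]
tool_rot: [-179.9, -0.5, -40.0]
force: [1.0, -0.1, 0.2]
grip_width: 0.0862
```

Run:
```python
from h import *
o,p,d,W=wrist('w8'); print({k:np.round(o[k],4) for k in ['time_s','tool_pos','tool_rot','force','grip_width']})
print('knob',circ(W,.165,.19,.5178,-.291),'flange',circ(W,.13,.146,.5178,-.291), 'rim+body',circ(W,.05,.12,.5178,-.291))
p,d=env.read_camera('scene');save('s8',cv2.resize(p[140:260,380:540],(800,600)));save('s8f',p)
S=world(env.get_calibration('scene'),d)
print('knob',circ(S,.165,.19,.5178,-.291),'flange',circ(S,.13,.146,.5178,-.291))
p,d=env.read_camera('top'); T=world(env.get_calibration('top'),d);save('t8',p)
for c in [(.5033,.3286),(.4892,.1701),(.4516,-.1005)]: print(c,circ(T,.115,.145,*c))
```

```text
{'time_s': np.float64(17.7), 'tool_pos': array([ 0.5168, -0.2946,  0.4517]), 'tool_rot': array([-179.9232,   -0.5174,  -39.9603]), 'force': array([ 0.9537, -0.1177,  0.2473]), 'grip_width': np.float64(0.0862)}
knob (array([ 0.5181, -0.2921]), 0.0145, np.float64(0.1786), 1243) flange (array([ 0.5178, -0.2909]), 0.0241, np.float64(0.1406), 1317) rim+body (array([ 0.5179, -0.2908]), 0.032, np.float64(0.0801), 1147)
knob (array([ 0.5135, -0.2929]), 0.0154, np.float64(0.1761), 69) flange (array([ 0.5134, -0.2923]), 0.0257, np.float64(0.1386), 119)
(0.5033, 0.3286) (array([0.5032, 0.3282]), 0.0241, np.float64(0.1283), 87)
(0.4892, 0.1701) (array([0.4893, 0.17  ]), 0.0239, np.float64(0.1288), 79)
(0.4516, -0.1005) (array([ 0.451 , -0.1004]), 0.0242, np.float64(0.1291), 86)
```

View pics/s8.png

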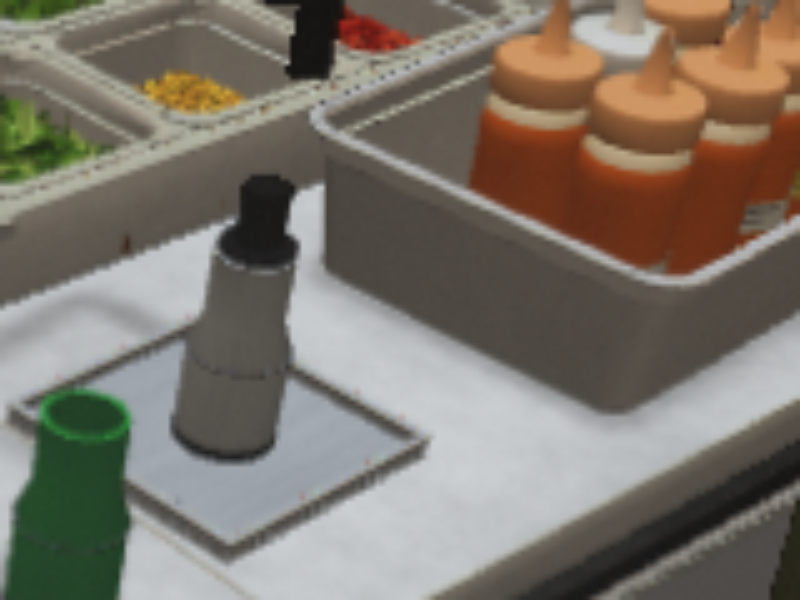

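View pics/w8.png

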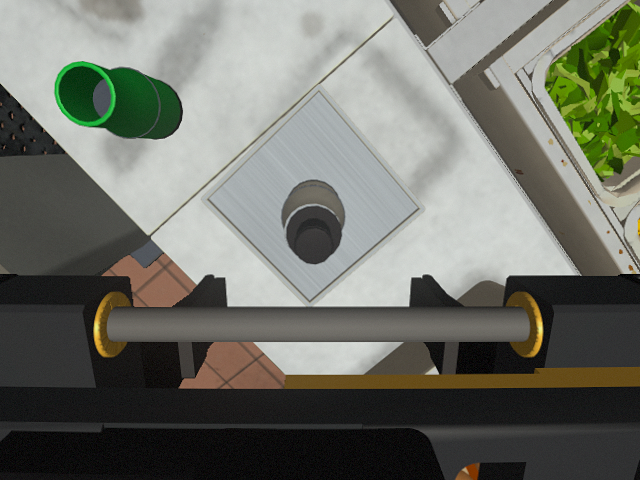

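View pics/t8.png

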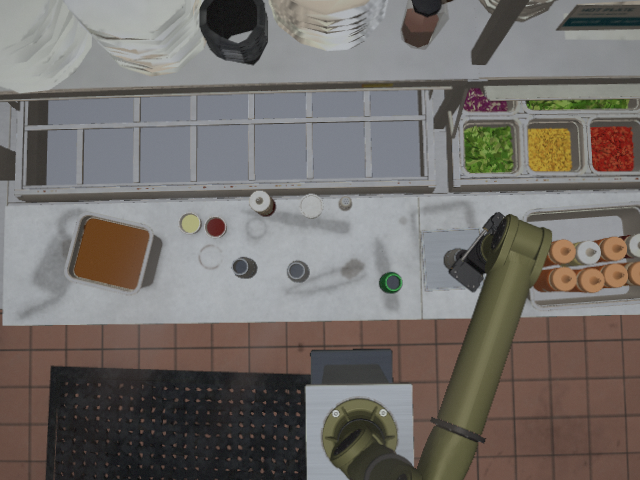

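The stopper is home: its flange sits flush on the rim at about (257,245) in s8, and the knob top is at 0.176–0.179 m against 0.177 expected. I'll let the arm settle and hand in.

Call:
carry_out(
  increments=[
    [0,0,0,0,-1],
    [0,0,0,0,-1],
    [0,0,0,0,-1],
    [0,0,0,0,-1],
    [0,0,0,0,-1],
  ],
)

```text
time_s: 18.35
tool_pos: [0.5158, -0.2946, 0.4461]
tool_rot: [180.0, 0.0, -40.0]
force: [0.4, 0.2, 0.5]
grip_width: 0.0871
```

Run:
```python
from h import *
print(env.sign_off())
```

```text
the job is handed in; nothing more can be done
None
```

The full flask is standing upright on the tray with the stopper home in its neck. I handed the job in at 18.4 s; sign-off gives no verdict.

- **Which flask:** I lifted the grey flask nearest the green one first. It pulled 6.6–9.3 N on the wrist (about 0.8 kg), so it was the full one. I never lifted the other two.
- **Stopper:** it made contact at the predicted height. After release the knob top read 0.176 m (scene camera) and 0.179 m (wrist camera), against 0.177 m expected. Knob and flange centres agree within about 1.3 mm.
- **Empty flasks:** the top camera shows both within 1 mm of where they started. The bystanders look unmoved in the last top picture, but I did not measure them again.
- **Disagreement:** the wrist camera reads about 4 mm off the gripper and the top camera along one tool axis, and the scene camera also differs by about 4 mm. I centred the insertion on the pose where the flask was released, so this offset did not affect the fit.

The flask's force on the tray could not be measured directly. It should be about 8–9 N with the stopper, above the 5.2 N needed.

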